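# Seat a cover plate, then set its clamp screw to a quarter turn of play

### The arm

A 7-joint arm with a two-finger parallel gripper is mounted at the origin on a cart in front of the work surface, level with it; the furniture and walls round the work are solid. World frame = base frame: x ahead of the robot, y to its left, z up, the work surface at z = 0. Lengths are in m, angles in rad, forces in N, time in s.
With the tool pointing down it reaches from about 0.4 to 0.875 m from the base axis. Payload 19.3 kg.
Tool frame: the origin (TCP) lies at the very end of the fingers, on their centre line; the grasp point (between the pads) lies bot.pinch_z behind it (bot.pinch_z is the distance from the TCP to the grasp point, in m); z points along the fingers, y is the line along which they close (so a half turn about z gives the same grasp; the last joint's range is limited). The gripper opens to 85 mm and grips with 20 to 120 N. Pads are 22 mm wide; open, the fingers measure 114 mm over their backs; the gripper's body (76 mm by 85 mm) begins 54 mm behind the grasp point. The pads swing forward as they close: fully open they stand 13 mm farther back than shut.
Start: joints at [1.115, 0.521, -0.036, 1.599, 0.021, 1.021, -0.113], TCP at [0.235, -0.579, 0.231] pointing down, gripper open.
Joint ranges: [-2.91, 2.91], [-0.3, 2.13], [-1.5, 1.42], [0.17, 2.43], [-1.26, 4.41], [0.16, 1.93], [-2.52, 2.52]. Speed limits (rad/s): [1.89, 1.89, 2.39, 2.39, 3.01, 3.01, 3.01].

### API

Orientations are given as [roll, pitch, yaw] about the fixed x, y, z axes, in that order (R = Rz(yaw) Ry(pitch) Rx(roll)).
In Python, from workcell import bot, grab_frame, ticket gives the robot as it stands.
- The arm moves only by the tool arm_command, never from a script. Its argument "commands" is a list of rows, each a list of 3 entries, a list of its own where there are three numbers: the shift along the world's x, y, z in mm, then the turn about the world's z in rad, then the gripper command: -1 is fully open, 1 is shut, values between are in proportion. In form: [[[tx, ty, tz], roll, fingers], ...]. A call has 1 to 20 rows; each row shifts and turns the commanded pose from where the row before left it; what a row does not reach is not made up. A row lasts 1/10 s, in which the tool goes at most 50 mm and 8.59 degrees, less where a joint would pass 70% of its speed; a pose out of reach is approached as far as the arm can. A call with a gripper value outside its range is refused whole. The fingers move at their own pace and stop on an object; "newtons" is the grip in N (left out, the last holds). Time passes only in rows, so rows that do not move let the fingers close. It gives the time, the measured TCP pose, the force, the opening and the grip force at its end, in the units of the state.
- bot.observe(): the state, without advancing time (a new reading comes with each control period).
- grab_frame(name): name is "side" or "top" or "wrist"; returns a dict with "image" (384x512x3 uint8, red, green, blue), "vertical_fov" (degrees; the focal length in pixels is half the picture's height over the tangent of half this angle, whatever the lens; pixels are square), "cx", "cy" (the principal point, pixels), "R" (3x3) and "t" (3): a world point X has camera coordinates R X + t. Camera axes: x right, y down, z forward; pixel columns grow to the right and rows downward; lengths in m; the calibration is good to about 2 mm. A picture is of the moment at which its call begins. There is no depth.
- ticket.job_done(): hands the job in; it is judged then, once.
The state is a dict: "clock": time; "qpos": joint angles; "qd": joint speeds; "joint_efforts": joint torques, N m; "position": TCP position; "tool_rot": TCP orientation; "force": force on the tool from outside, world axes, zero at the start; "moment": the same for the moment, N m; "grip_width": finger opening in m; "finger_force": force on a finger pad.
Only numpy, scipy, OpenCV 4.12 (cv2) and the standard library are available. Lean on these libraries where they do the work, as an engineer would, in place of code of your own. Each camera call takes 0.05 s, during which the arm holds its last target. There are 200 camera calls.

### The job

The loose cover plate on the small fixture is propped up at one end: first press that end down so the plate lies level and fully home in its recess. Then turn the wing screw beside it clockwise until it seats, back it off a quarter turn so the plate keeps a little play, and finish still gripping the wing steadily there: do not let go. Leave the screw tin, the solder spool and the oil bottle where they stand.

Things in the scene. Friction and masses are not known exactly. Their poses are not given: they have to be found in the camera images.
- fixture: Aluminium block fixed to the bench, 140 x 80 x 20 mm (its x, y, z). Origin: centre of its underside, on the bench top; z up. A recess in its top, 8 mm deep (floor at z = 12 mm), spans x = -58 to +16 mm, y = -27 to +27 mm and holds the plate. The wing screw's axis is vertical at x = +36 mm, y = 0; the lift pin is at x = -45 mm, y = 0.
- lift_pin (a joint): Travel in m of the steel pin, 8 mm across, in the recess floor under the plate's propped end: 0 = 9 mm proud (start), 0.009 = flush with the floor. It is stiff (about 4 N on the pin, 5 to 8 N on the plate's end, push it down) and stays where pushed.
- cover_plate: Loose dark steel plate, 70 x 50 x 8 mm (its x, y, z), about 0.15 kg. Origin: centre of its underside; z up through it. Axes along the fixture's. At the start its -x end is up on the pin (tilt 0.16 rad, that end's upper edge 31 mm above the bench), its +x edge on the recess floor under the rim of the screw's flange. Home, its underside is 12 and its top 20 mm above the bench, flush.
- raised_end (a point): Point on the plate's upper face, 11 mm in from the edge of the propped end, on the centre line (plate frame -24, 0, 8 mm): a good place to press. It starts about 29 mm above the bench and is 20 mm above it when the plate is home.
- wing_screw (a joint): Turn of the steel wing screw, rad: 0 = seated against a hard stop, positive = backed off, anticlockwise seen from above. It starts between 0.5 and 1.2 and can turn out to 4. It does not rise or sink as it turns, takes about 0.1 N m to turn and stays where it is left.
- wing_grip (a point): Point on the screw's axis at gripping height, 49 mm above the bench, turning with the screw: z up, x along the wing (pinch across y). The wing is an upright flat tab with rounded ends, 48 mm long, 10 mm thick, from 34 to 58 mm above the bench; below it a short neck and a round flange of 52 mm diameter, its top 25.5 mm above the bench.
- screw_tin: Round open tin with odd screws, 62 mm across, 36 mm high; origin: centre of its underside. Bystander.
- solder_spool: Blue and white spool standing on end, 59 mm across, 49 mm high; origin: centre of its underside. Bystander.
- oil_bottle: Cream bottle with a red spout, 34 mm across, 107 mm high; origin: centre of its underside. Bystander.
Mind the look-alikes: they are no part of the job. There is more than one size of the cover_plate; the job needs the larger.

How it is judged:
By the outcome, as a careful person would: the job done as asked, in the order asked, and still so for the second after the job is handed in, while the arm keeps its last pose, push and grip.
It also fails if it takes over 48 s, if anything falls off the work surface, if the arm or the gripper's body presses on something with over 40 N, if the wrist force passes 120 N, or if a joint passes its speed limit or range.

## Working session

There is one attempt and no reset: what is moved stays moved. The work goes in short steps, Python scripts to look and compute and a tool call to move; the robot and the scene stay as the last step left them, time stands still between calls to the robot, and variables do not carry over. Pictures are saved under pics/ and viewed, at most 10 in all, crops included, and the job is handed in when it is done.

Besides the shell and the picture viewer there is one more tool, called after "Request:" as name(argument=value, ...) on one line, values as JSON. arm_command: Moves the arm, as the interface text tells. Its arguments: {"type":"object","properties":{"commands":{"type":"array"},"newtons":{"type":"number"}},"required":["commands"]}

```bash
mkdir -p pics; ls; cat > h.py <<'E'
import numpy as np,cv2,pickle
from workcell import bot,grab_frame,ticket
def grab(n,tag):
    f=grab_frame(n); cv2.imwrite(f'pics/{tag}.png',cv2.cvtColor(f['image'],cv2.COLOR_RGB2BGR)); pickle.dump(f,open(f'pics/{tag}.pkl','wb')); return f
def load(tag): return pickle.load(open(f'pics/{tag}.pkl','rb'))
def foc(f): return f['image'].shape[0]/2/np.tan(np.radians(f['vertical_fov'])/2)
def ray(f,u,v,z):
    R=np.array(f['R']);t=np.array(f['t']);k=foc(f)
    d=R.T@np.array([(u-f['cx'])/k,(v-f['cy'])/k,1]);c=-R.T@t
    return c+d*(z-c[2])/d[2]
def proj(f,X):
    p=np.array(f['R'])@np.array(X)+np.array(f['t']);k=foc(f)
    return f['cx']+k*p[0]/p[2],f['cy']+k*p[1]/p[2]
E
python3 - <<'E'
from h import *
for n in('top','side'):
    f=grab(n,n+'0');print(n,-np.array(f['R']).T@f['t'],f['vertical_fov'])
a=[cv2.imread(f'pics/{n}0.png') for n in('top','side')]
cv2.imwrite('pics/both.png',cv2.resize(np.vstack(a),(400*512//384*3//4,600)) if 0 else a[0])
print(bot.observe(),bot.pinch_z)
E
```

```text
pics
top [ 0.57680894 -0.19038542  0.92178568] 42.74539249742307
side [ 0.47359306 -0.8790286   0.49332145] 45.65417309908453
{'clock': 0.1, 'qpos': array([ 1.11483981,  0.52198137, -0.03631337,  1.59994951,  0.0212198 ,
        1.02108461, -0.11281479]), 'qd': array([-0.00078634, -0.00206954, -0.00163275, -0.00188722, -0.0001329 ,
        0.00115342, -0.00115392]), 'joint_efforts': array([ 2.29308287e-03, -9.28501725e+01,  1.98351815e+00, -3.70538020e+01,
        1.81252300e-02,  5.40702429e-03, -1.09962909e-04]), 'position': array([ 0.23500579, -0.57881118,  0.23076717]), 'tool_rot': array([-3.14055965e+00,  9.58126691e-05,  3.85728921e-01]), 'force': array([0.13271764, 0.27573348, 0.27844598]), 'moment': array([0.03420422, 0.04156179, 0.02884355]), 'finger_force': 0.0, 'grip_width': 0.08516098599524159} 0.0187
```

View pics/top0.png

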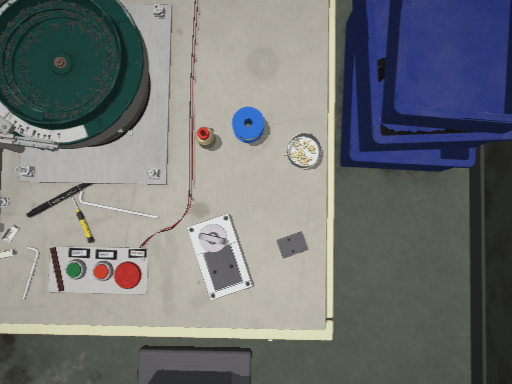

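View pics/side0.png

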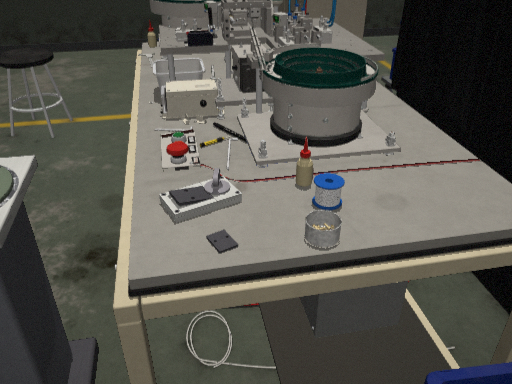

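The top view shows the fixture at about (220,256), with the wing screw at (213,238) and the plate in its recess at (225,270). The bottle is at (205,136), the spool at (248,124) and the tin at (304,151). Candidates for the plate are the dark plate in the fixture (225,270) and the smaller loose one on the bench (292,244). By size and place it is the one in the fixture.

```bash
python3 - <<'E'
from h import *
f=load('top0');im=f['image'];g=cv2.cvtColor(im,cv2.COLOR_RGB2GRAY)
x0,y0,x1,y1=180,205,262,308
c=im[y0:y1,x0:x1]; cg=g[y0:y1,x0:x1]
m=(cg>205).astype(np.uint8)
m=cv2.morphologyEx(m,cv2.MORPH_CLOSE,np.ones((3,3)))
cs,_=cv2.findContours(m,cv2.RETR_EXTERNAL,cv2.CHAIN_APPROX_NONE)
k=max(cs,key=cv2.contourArea);r=cv2.minAreaRect(k);b=cv2.boxPoints(r)+[x0,y0]
P=np.array([ray(f,u,v,.02) for u,v in b]);print(b,P,[np.linalg.norm(P[i]-P[i-1]) for i in range(4)],P.mean(0))
big=cv2.resize(c,None,fx=5.6,fy=5.6,interpolation=cv2.INTER_CUBIC)
for u,v in b: cv2.circle(big,(int((u-x0+.5)*5.6),int((v-y0+.5)*5.6)),4,(255,0,0),1)
cv2.imwrite('pics/crop.png',big[:,:,::-1])
E
```

```text
[[186.40000439 227.20000076]
 [227.20000076 213.60000229]
 [251.20000458 285.59999084]
 [210.40000534 299.19998169]] [[ 0.56330953 -0.06067679  0.02      ]
 [ 0.5897071  -0.13501166  0.02      ]
 [ 0.45970446 -0.18170692  0.02      ]
 [ 0.4336841  -0.1080326   0.02      ]] [np.float64(0.13800479749012173), np.float64(0.07888285773039319), np.float64(0.13813446988885572), np.float64(0.0781342778886221)] [ 0.5116013  -0.12135699  0.02      ]
```

View pics/crop.png

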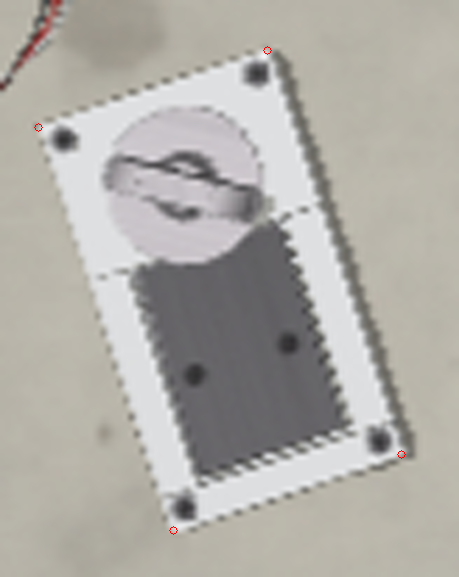

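The crop shows the tilted plate at (225,270) in the fixture, the wing lying from about (199,236) to (226,242), and the box corners on the fixture's edges (138 x 78 mm against 140 x 80). The fixture centre is at (0.512,-0.121) with yaw 0.347. The wing's yaw is about 1.36, so the screw is roughly 1.0 rad open. Next I move above the raised end with the fingers shut.

Request:
arm_command(commands=[[[12,22,0],0,1],[[12,22,0],0,1],[[12,22,0],0,1],[[12,22,0],0,1],[[12,22,0],0,1],[[12,22,0],0,1],[[12,22,0],0,1],[[12,22,0],0,1],[[12,22,0],0,1],[[12,22,0],0,1],[[12,22,-12],0,1],[[12,22,-12],0,1],[[12,22,-12],0,1],[[12,22,-12],0,1],[[12,22,-12],0,1],[[11,22,-12],-0.04,1],[[11,22,-12],0,1],[[11,22,-12],0,1],[[11,22,-12],0,1],[[11,24,-12],0,1]], newtons=60)

```text
clock: 2.1
position: [0.4704, -0.1363, 0.1107]
tool_rot: [-3.142, 0.0, 0.345]
force: [0.8, 0.1, -0.4]
grip_width: -0.0
finger_force: 0.0
```

```bash
python3 - <<'E'
from h import *
o=bot.observe();print(o['position'],o['tool_rot'],o['force'],o['grip_width'],o['qpos'])
a=grab('wrist','w1');b=grab('side','s1')
s=cv2.resize(b['image'][140:260,120:280],None,fx=3.2,fy=3.2)
cv2.imwrite('pics/ws.png',cv2.cvtColor(np.vstack([cv2.resize(a['image'],(400,300)),cv2.resize(s,(400,300))]),cv2.COLOR_RGB2BGR))
E
```

```text
[ 0.47038615 -0.13631113  0.11069288] [-3.14151959e+00  2.49765916e-04  3.45366402e-01] [ 0.75790075  0.05853819 -0.38336989] -4.4140075667312886e-06 [ 0.26776064  0.4937433  -0.1391267   2.04875984  0.11565199  0.60652138
 -1.17553495]
```

View pics/ws.png

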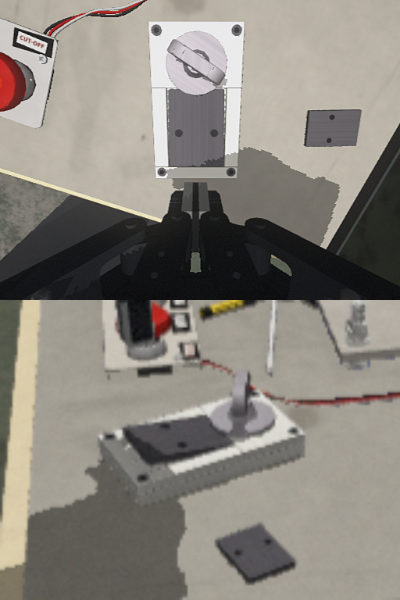

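The wrist view shows the fixture straight ahead with corners (scaled) at about (150,22), (244,22), (240,178) and (155,178), and the wing from (168,45) to (224,80). The fingers point at the plate's raised end. The side crop shows the plate still propped. I'll cross-check the positions from the wrist picture.

```bash
python3 - <<'E'
from h import *
f=load('w1');im=f['image'];hsv=cv2.cvtColor(im,cv2.COLOR_RGB2HSV)
m=((hsv[...,2]>195)&(hsv[...,1]<25)).astype(np.uint8);m[:,:170]=0;m[:,330:]=0;m[240:]=0
cs,_=cv2.findContours(cv2.morphologyEx(m,cv2.MORPH_CLOSE,np.ones((5,5))),cv2.RETR_EXTERNAL,cv2.CHAIN_APPROX_NONE)
k=max(cs,key=cv2.contourArea);ap=cv2.approxPolyDP(cv2.convexHull(k),8,True)[:,0];print(ap)
P=np.array([ray(f,*p,.02) for p in ap]);print(P,[np.linalg.norm(P[i]-P[i-1]) for i in range(len(P))],P.mean(0))
s=1.28
a=ray(f,168*s,46*s,.058);b=ray(f,224*s,78*s,.058);print(a,b,np.linalg.norm(a-b),(a+b)/2,np.arctan2(*(a-b)[1::-1]))
E
```

```text
[[312  28]
 [323 116]
 [304 195]
 [199 227]
 [190  28]]
[[ 0.59163146 -0.13449749  0.02      ]
 [ 0.54307566 -0.16317373  0.02      ]
 [ 0.48585198 -0.17257572  0.02      ]
 [ 0.43523503 -0.10704449  0.02      ]
 [ 0.56491095 -0.06039602  0.02      ]] [np.float64(0.07877190582524068), np.float64(0.05639141730713707), np.float64(0.0579909266758052), np.float64(0.08280349207882025), np.float64(0.13781118990414892)] [ 0.52414101 -0.12753749  0.02      ]
[ 0.55014418 -0.08630369  0.058     ] [ 0.54330811 -0.13164948  0.058     ] 0.04585817796315967 [ 0.54672615 -0.10897659  0.058     ] 1.421168709249658
```

The two views agree to about 1.5 mm. Now I descend and press.

Request:
arm_command(commands=[[[0,0,-15],0,1],[[0,0,-15],0,1],[[0,0,-15],0,1],[[0,0,-15],0,1],[[0,0,-12],0,1],[[0,0,-4],0,1],[[0,0,-2],0,1],[[0,0,-2],0,1],[[0,0,-2],0,1],[[0,0,-2],0,1],[[0,0,-1],0,1],[[0,0,-1],0,1],[[0,0,-1],0,1],[[0,0,-1],0,1],[[0,0,0],0,1]])

```text
clock: 3.7
position: [0.4701, -0.1371, 0.0232]
tool_rot: [-3.142, 0.0, 0.346]
force: [-1.4, -0.8, 1.3]
grip_width: -0.0
finger_force: 0.7
```

Request:
arm_command(commands=[[[0,0,-1],0,1],[[0,0,-1],0,1],[[0,0,-1],0,1],[[0,0,0],0,1]])

```text
clock: 4.1
position: [0.4701, -0.137, 0.0202]
tool_rot: [-3.141, 0.0, 0.346]
force: [0.7, -0.7, -0.5]
grip_width: 0.0
finger_force: 0.0
```

Request:
arm_command(commands=[[[0,0,-1],0,1],[[0,0,-1],0,1],[[0,0,0],0,1]])

```text
clock: 4.4
position: [0.4703, -0.1371, 0.0198]
tool_rot: [3.141, -0.001, 0.346]
force: [-12.9, 3.4, 50.7]
grip_width: -0.0
finger_force: 24.9
```

```bash
python3 - <<'E'
from h import *
b=grab('side','s2')
cv2.imwrite('pics/s2c.png',cv2.cvtColor(cv2.resize(b['image'][150:240,140:260],None,fx=6,fy=6,interpolation=2),cv2.COLOR_RGB2BGR))
E
```

```text
(no output)
```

View pics/s2c.png

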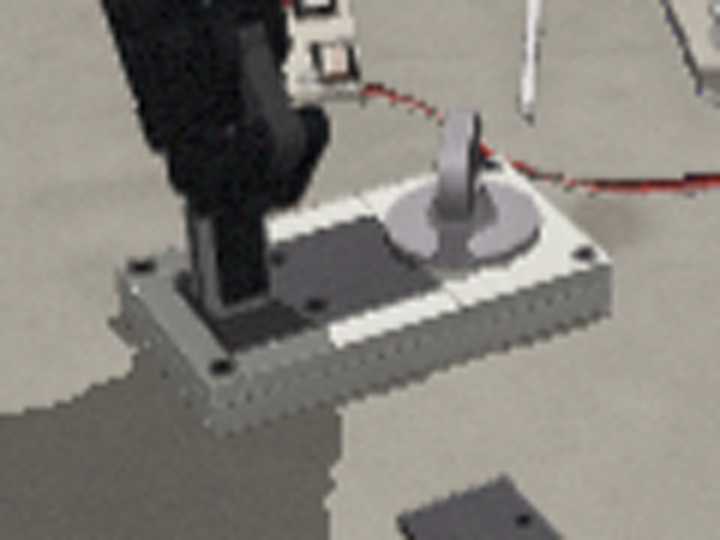

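The side crop shows the plate lying flush in the recess under the fingers; contact is firm at z = 19.8 mm with 50 N. I lift off and go above the wing with the gripper open.

Request:
arm_command(commands=[[[0,0,4],0,1],[[0,0,16],0,1],[[0,0,20],0,1],[[0,0,20],0,1],[[0,0,20],0,-1],[[0,0,20],0,-1],[[9,3,0],0.13,-1],[[9,3,0],0.13,-1],[[9,3,0],0.13,-1],[[9,3,0],0.13,-1],[[10,4,0],0.13,-1],[[10,4,0],0.13,-1],[[10,4,0],0.13,-1],[[10,4,0],0.13,-1],[[0,0,0],0,-1]], newtons=60)

```text
clock: 5.95
position: [0.5472, -0.1083, 0.1182]
tool_rot: [3.141, -0.001, 1.389]
force: [0.1, 0.1, 0.5]
grip_width: 0.0856
finger_force: 0.0
```

```bash
python3 - <<'E'
from h import *
o=bot.observe();print(o['position'],o['tool_rot'],o['qpos'],o['grip_width'])
a=grab('wrist','w2');t=grab('top','t2')
for z in(.058,.0495,.025):print(proj(a,[.546,-.109,z]),proj(a,[.546+.024*np.cos(1.39),-.109+.024*np.sin(1.39),z]))
cv2.imwrite('pics/w2v.png',cv2.cvtColor(np.hstack([a['image'],cv2.resize(t['image'][200:310,180:262],(286,384))]),cv2.COLOR_RGB2BGR))
E
```

```text
[ 0.54717122 -0.10829153  0.11815101] [ 3.14088379e+00 -1.23972770e-03  1.38891101e+00] [ 0.38802694  0.59134473 -0.41425459  1.86090856  0.33135624  0.7564793
 -0.38883481] 0.08559642096790213
(np.float64(247.49993645147632), np.float64(213.19558387329687)) (np.float64(247.40557997112415), np.float64(177.43164317676172))
(np.float64(247.57502886569594), np.float64(208.99620307568773)) (np.float64(247.48653782478786), np.float64(174.45742249518236))
(np.float64(247.76356703612626), np.float64(198.4526138097258)) (np.float64(247.68897378845958), np.float64(167.02035243217446))
```

View pics/w2v.png

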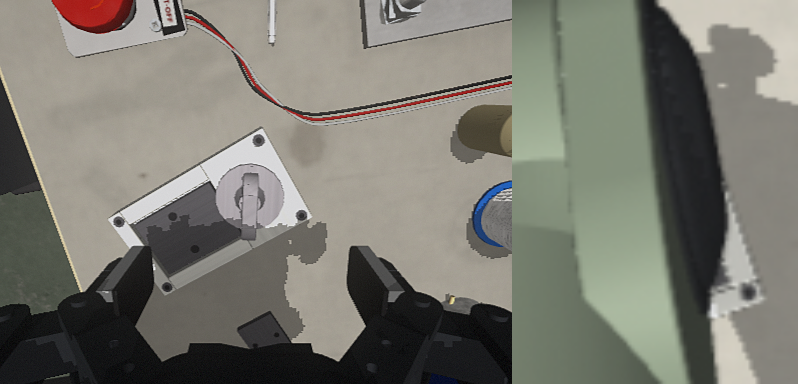

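The wrist view shows the wing between the open fingers from (251,174) to (249,240), within about 1.5 mm and 0.03 rad of the tool's line. The plate lies level. Next: descend and close.

Request:
arm_command(commands=[[[0,0,-12],-0.03,-1],[[0,-0.5,-12],0,-1],[[0,0,-12],0,-1],[[0,0,-12],0,-1],[[0,0,-12],0,-1],[[0,0,-12],0,-1],[[0,0,-9],0,-1],[[0,0,-6],0,-1],[[0,0,0],0,0],[[0,0,0],0,0.5],[[0,0,0],0,1],[[0,0,0],0,1],[[0,0,0],0,1],[[0,0,0],0,1],[[0,0,0],0,1]], newtons=50)

```text
clock: 7.55
position: [0.5466, -0.1097, 0.0317]
tool_rot: [3.141, -0.0, 1.356]
force: [1.8, -1.2, 5.3]
grip_width: 0.0144
finger_force: 46.6
```

```bash
python3 - <<'E'
from h import *
o=bot.observe();print(o['position'],o['tool_rot'],o['moment'],o['force'],o['grip_width'])
E
```

```text
[ 0.54661013 -0.1096627   0.03165139] [ 3.14060549e+00 -5.22319002e-05  1.35568465e+00] [-0.1898301  -0.32735291  0.01437922] [ 1.84894166 -1.20639139  5.28447422] 0.014396768588127173
```

The opening is 14.4 mm against the wing's 10 mm, so the pads may be catching the neck or sitting skewed. I'll reopen slightly, rise 5 mm and regrip.

Request:
arm_command(commands=[[[0,0,0],0,0.4],[[0,0,0],0,0.4],[[0,0,5],0,0.4],[[0,0,0],0,1],[[0,0,0],0,1],[[0,0,0],0,1],[[0,0,0],0,1],[[0,0,0],0,1]])

```text
clock: 8.35
position: [0.5467, -0.1096, 0.0369]
tool_rot: [3.14, -0.0, 1.356]
force: [-1.0, -0.2, 10.4]
grip_width: 0.01
finger_force: 48.9
```

```bash
python3 - <<'E'
from h import *
o=bot.observe();print(o['position'],o['tool_rot'],o['moment'],o['force'],o['grip_width'])
a=grab('side','s3');w=grab('wrist','w3')
cv2.imwrite('pics/s3c.png',cv2.cvtColor(np.hstack([cv2.resize(a['image'][150:240,170:260],(400,400),interpolation=2),cv2.resize(w['image'][130:384,130:384],(400,400))]),cv2.COLOR_RGB2BGR))
E
```

```text
[ 0.54666    -0.10959685  0.03691957] [ 3.14047100e+00 -3.34808758e-05  1.35572113e+00] [-7.57830613e-03  1.42173486e-01 -8.56052261e-05] [-1.01157374 -0.19612487 10.40414977] 0.00995583154893715
```

View pics/s3c.png

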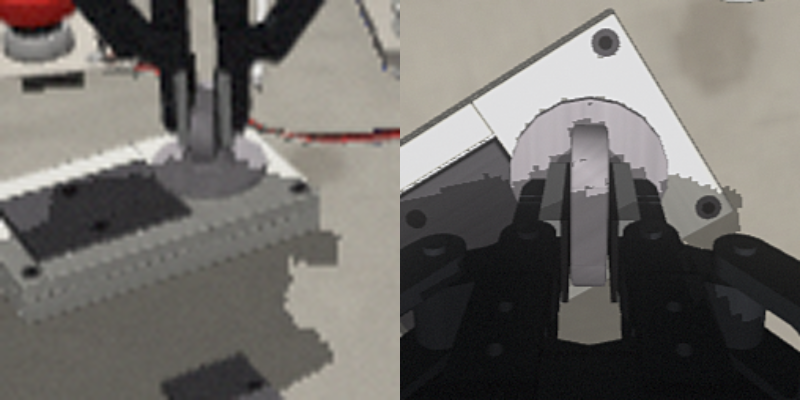

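The wing is pinched between both pads (opening 10.0 mm) and the plate is level. Now I turn clockwise.

Request:
arm_command(commands=[[[0,0,0],-0.05,1],[[0,0,0],-0.05,1],[[0,0,0],-0.05,1],[[0,0,0],-0.05,1],[[0,0,0],-0.05,1],[[0,0,0],-0.05,1],[[0,0,0],-0.05,1],[[0,0,0],-0.05,1],[[0,0,0],-0.05,1],[[0,0,0],-0.05,1],[[0,0,0],-0.05,1],[[0,0,0],-0.05,1],[[0,0,0],-0.05,1],[[0,0,0],-0.05,1],[[0,0,0],-0.05,1],[[0,0,0],-0.05,1]])

```text
clock: 10.05
position: [0.5467, -0.1097, 0.0369]
tool_rot: [3.141, -0.001, 0.554]
force: [-0.3, -1.1, 9.3]
grip_width: 0.0101
finger_force: 48.9
```

```bash
cat > o.py <<'E'
from h import *
o=bot.observe();print(o['clock'],o['position'],o['tool_rot'],'M',o['moment'],'F',o['force'],o['grip_width'],o['finger_force'],o['joint_efforts'].round(2))
E
python3 o.py
```

```text
10.05 [ 0.54669931 -0.10968788  0.03692307] [ 3.14075069e+00 -9.45917169e-04  5.53768492e-01] M [-0.03342415  0.09562219  0.09324489] F [-0.31747583 -1.06882326  9.28370794] 0.010114164144299805 48.876877427101135 [ 1.020e+00 -8.893e+01 -1.030e+00 -2.063e+01  3.700e-01 -6.000e-02
  1.110e+00]
```

Request:
arm_command(commands=[[[0,0,0],-0.03,1],[[0,0,0],-0.03,1],[[0,0,0],-0.03,1],[[0,0,0],-0.03,1],[[0,0,0],-0.03,1],[[0,0,0],0,1]])

```text
clock: 10.65
position: [0.5467, -0.1097, 0.0369]
tool_rot: [3.141, -0.001, 0.404]
force: [-0.5, -0.1, 10.2]
grip_width: 0.0103
finger_force: 48.9
```

```bash
python3 o.py
```

```text
10.65 [ 0.54674083 -0.10970093  0.03691319] [ 3.14083547e+00 -1.08515638e-03  4.04499366e-01] M [-0.14944644  0.0267522   0.00105858] F [-0.51651916 -0.11857749 10.17409848] 0.010306903209844825 48.903619050979614 [ -0.63 -88.81   0.9  -20.46  -0.34  -0.13  -0.59]
```

Request:
arm_command(commands=[[[0,0,0],-0.02,1],[[0,0,0],-0.02,1],[[0,0,0],-0.02,1]])

```text
clock: 10.95
position: [0.5467, -0.1097, 0.0369]
tool_rot: [3.141, -0.001, 0.345]
force: [-1.0, -0.8, 9.2]
grip_width: 0.0101
finger_force: 48.9
```

```bash
python3 o.py
```

```text
10.95 [ 0.54674618 -0.10966784  0.03693072] [ 3.14098865e+00 -1.17697765e-03  3.44965245e-01] M [-0.16403972  0.04421407  0.08249862] F [-1.0413129  -0.78828579  9.18657809] 0.010074974264554698 48.90946805477142 [ 2.500e-01 -8.873e+01  7.300e-01 -2.045e+01  5.000e-02 -7.000e-02
  3.900e-01]
```

Request:
arm_command(commands=[[[0,0,0],-0.02,1],[[0,0,0],-0.02,1],[[0,0,0],-0.02,1]])

```text
clock: 11.25
position: [0.5467, -0.1097, 0.0369]
tool_rot: [3.141, -0.001, 0.285]
force: [-0.3, -0.9, 9.6]
grip_width: 0.0103
finger_force: 49.6
```

```bash
python3 o.py
```

```text
11.25 [ 0.54673738 -0.10967396  0.03691737] [ 3.14102352e+00 -1.19042142e-03  2.85171080e-01] M [-0.10247498  0.08712656  0.22751611] F [-0.2713175  -0.8901123   9.58107117] 0.010263565211945947 49.61246732530981 [ 3.100e-01 -8.865e+01  1.140e+00 -2.040e+01 -1.100e-01 -7.000e-02
  2.300e-01]
```

Request:
arm_command(commands=[[[0,0,0],-0.02,1],[[0,0,0],0,1]])

```text
clock: 11.45
position: [0.5468, -0.1097, 0.0369]
tool_rot: [3.141, -0.001, 0.265]
force: [0.1, -1.1, 9.3]
grip_width: 0.0101
finger_force: 54.4
```

```bash
python3 o.py
```

```text
11.45 [ 0.54675448 -0.10966302  0.03693636] [ 3.14095054e+00 -1.20044615e-03  2.65499296e-01] M [-0.16570331  0.04816163  0.37706079] F [ 0.14981484 -1.11337939  9.32796202] 0.010095318412099492 54.38560865246018 [ -0.32 -88.53   1.79 -20.38  -0.63  -0.13  -0.77]
```

The moment climbs to 0.38 N m, against about 0.09 in free turning: the screw is seated, with the wing's yaw at about 0.31–0.34. Now I back off a quarter turn.

Request:
arm_command(commands=[[[0,0,0],0.08,1],[[0,0,0],0.08,1],[[0,0,0],0.08,1],[[0,0,0],0.08,1],[[0,0,0],0.08,1],[[0,0,0],0.08,1],[[0,0,0],0.08,1],[[0,0,0],0.08,1],[[0,0,0],0.08,1],[[0,0,0],0.08,1],[[0,0,0],0.08,1],[[0,0,0],0.08,1],[[0,0,0],0.08,1],[[0,0,0],0.08,1],[[0,0,0],0.08,1],[[0,0,0],0.08,1],[[0,0,0],0.08,1],[[0,0,0],0.08,1],[[0,0,0],0.08,1],[[0,0,0],0.08,1]])

```text
clock: 13.45
position: [0.5466, -0.1096, 0.0369]
tool_rot: [3.141, 0.001, 1.869]
force: [-1.1, 0.4, 9.5]
grip_width: 0.0103
finger_force: 49.0
```

Request:
arm_command(commands=[[[0,0,0],0.04,1],[[0,0,0],0,1],[[0,0,0],0,1],[[0,0,0],0,1]])

```text
clock: 13.85
position: [0.5466, -0.1096, 0.0369]
tool_rot: [3.141, 0.001, 1.906]
force: [-1.1, 0.2, 11.0]
grip_width: 0.0102
finger_force: 49.1
```

```bash
python3 o.py; python3 - <<'E'
from h import *
a=grab('side','s4');w=grab('wrist','w4')
cv2.imwrite('pics/s4c.png',cv2.cvtColor(np.hstack([cv2.resize(a['image'][150:240,140:260],(400,300),interpolation=2),cv2.resize(w['image'],(400,300))]),cv2.COLOR_RGB2BGR))
E
```

```text
13.85 [ 0.5465809  -0.10961699  0.03691037] [3.14075620e+00 5.72740597e-04 1.90566239e+00] M [-0.00873564  0.16612455 -0.02150607] F [-1.11116468  0.19974163 11.01870392] 0.010238760357834656 49.05998647212982 [-1.000e-02 -8.936e+01 -8.690e+00 -2.085e+01  1.100e-01 -3.100e-01
  1.000e-02]
```

View pics/s4c.png

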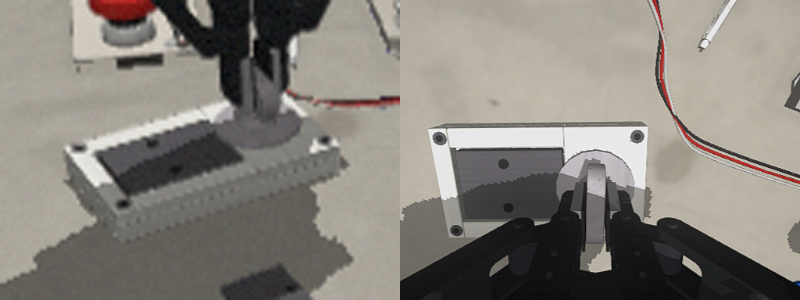

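The pictures show the wing square across the fixture at (596,200), still gripped, and the plate flush. The moment is near zero, so the grip is steady.

```bash
python3 -c "
from workcell import ticket
print(ticket.job_done())"
```

```text
the job is handed in; nothing more can be done
None
```

I pressed the plate down flush in its recess, seated the wing screw against its stop, backed it off a quarter turn, and handed the job in with the wing still gripped; the handover gave no verdict.

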